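# Raise the sampling hood's sash to its mark

### The job

Push the clear sliding window of the bench hood up from beneath its lip, smoothly, until the lip is in line with the small marker clip on the side rail, and leave it standing there. Only push upwards from below: do not pinch the lip or press on its top strip, do not shift the clip, and leave the jar, the beaker and the tube rack where they stand.

Things in the scene. Friction and masses are not known exactly. Their poses are not given: they have to be found in the camera images.
- hood: Fixed white-framed bench hood with clear panels, 290 deep (x) x 340 wide (y) x 330 high; origin: centre of its underside, on the table. Its front (own -x side) faces the robot, turned by up to 0.3 rad, and leans back 30 degrees from vertical: from the table edge line at own x = -145 it rises along (0.5, 0, 0.866). Two front rails 20 wide at own y = +-160; between them a white sill 62 tall closes the front below the window. A balance stands inside.
- sash (a joint): Slide of the window (sash) up the sloping front, in m: 0 = lowest, 0.17 = top stop, grows upward. Counterweighted (about 0.4 kg balanced by a hidden weight): it stays where it is left; pushing it along the slope takes about 3 N, slowly, a little more when fast.
- lip_mid (a point): Middle of the front (outer) face of the lip, the plain aluminium bar along the window's lower edge: 270 wide, 12 thick up the slope, standing 30 out from the glass. Site z axis points up the slope (the sliding direction), y along the lip (hood's +y), x square into the hood (forward and down 30 degrees). The lip's underside lies 6 below this point along z; below it is free space 26 deep (along x) to the sill.
- lip_top (a point): Black rubber strip on top of the lip, 14 x 262 x 4, set back 15 from the lip's front face; this point: middle of its top face; moves with the window. Not to be pressed.
- mark_mid (a point): Middle of the front face of the marker clip: a plain aluminium block 22 deep x 52 wide x 12 thick on the front rail at the hood's own -y side, starting 11 beyond that end of the lip and sticking out 28 past the rail's outer side. Same axes as lip_mid. The lip is in line with it when both points are equally far up the slope (point z), like one continued bar; this is 50 to 140 above the lip's start. The clip is held by stiff friction.
- jar: Loose closed green glass jar with steel lid, 72 across, 85 high, in front of the hood near its +y rail; origin centre of its underside.
- beaker: Loose clear glass beaker, 64 across, 80 high, in front of the hood near its -y rail; origin centre of its underside.
- rack: Loose white tube rack with ten glass tubes, 60 x 150 (own x, y), 110 high, beside the hood on its +y side; origin centre of its underside.

How it is judged (in metres and radians):
On the way:
1. the fingers push the window upward at its lip (contact force between the fingers and sash_c1 above 0.5 N and velocity of joint sash above 0.004 m/s), for 0.1 s.
At the end, for the whole second after the job is handed in: The lip stands within 8 mm of the clip's height, measured up the slope, and the window is at rest (slower than 10 mm/s) (z of lip_mid in the frame of mark_mid between -0.008 and 0.008 m and velocity of joint sash between -0.01 and 0.01 m/s); the robot touches nothing.
It fails at once if the lip's top strip was pressed or pinched (over 2 N) (contact force between the fingers and sash_c2 above 2 N).
It fails at once if the window was jerked (faster than 0.4 m/s) (velocity of joint sash above 0.4 m/s or velocity of joint sash below -0.4 m/s).
It fails at once if the marker clip was shifted up or down along its rail (over 5 mm) (distance of mark_mid from where it was at the start of the episode above 0.005 m).
It fails at once if the jar, beaker or tube rack was moved (over 20 mm) (distance of any of jar, beaker, rack from where it was at the start of the episode above 0.02 m).
It also fails if it takes over 38 s, if anything falls off the work surface, if the arm or the gripper's body presses on something with over 40 N, if the wrist force passes 120 N, or if a joint passes its speed limit or range.

### The arm

A 6-joint arm with a two-finger parallel gripper is mounted at the origin on the work surface. World frame = base frame: x ahead of the robot, y to its left, z up, the work surface at z = 0. Lengths are in mm, angles in rad, forces in N, time in s.
With the tool pointing down it reaches from about 250 to 775 mm from the base axis. Payload 4 kg.
Tool frame: the origin (TCP) lies midway between the tips of the shut fingers; the grasp point (between the pads) lies 19 mm behind it; z points along the fingers, y is the direction in which the jaws open and shut (so a half turn about z gives the same grasp; the last joint's range is limited). The gripper opens to 94 mm and grips with 3 to 60 N. Pads are 16 mm wide; open, the fingers measure 119 mm over their backs; the gripper's body (75 mm by 177 mm) begins 78 mm behind the grasp point.
Start: joints at [-1.276, 0.087, 1.371, -0, 1.684, -0.103], TCP at [213.064, -507.074, 205.506] pointing down, gripper open.
Joint ranges: [-3.1, 3.1], [-0.76, 2.03], [0.27, 2.55], [-1.08, 4.22], [0.17, 2.65], [-2.57, 2.57]. Speed limits (rad/s): [2.79, 2.79, 3.14, 3.14, 3.14, 3.14].

### API

Orientations are given as a rotation vector (axis times angle).
In Python, from workcell import read_state, capture, finish_job gives the robot as it stands.
- The arm moves only by the tool servo_tool, never from a script. Its argument "motion" is a list of rows, each a list of 7 numbers: the shift along the world's x, y, z in m, then the turn, a rotation vector about the world's x, y, z in degrees, then the closure, from 0 (fully open) to 1 (shut). In form: [[dx, dy, dz, wx, wy, wz, fingers], ...]. A call has exactly 10 rows; each row shifts and turns the pose as measured when the row begins; what a row does not reach is not made up. A row lasts 1/10 s, in which the tool goes at most 50 mm and 8.59 degrees, less where a joint would pass 70% of its speed; a pose out of reach is approached as far as the arm can. A call is refused whole if a number of a shift passes 0.05 or a number of a turn 8.59, either way. A call with a gripper value outside its range is refused whole. The fingers move at their own pace and stop on an object; the grip force is fixed at half the most. Time passes only in rows, so rows that do not move let the fingers close, or fill a call up. It gives the time, the measured TCP pose, the force and the opening at its end, in the units of the state.
- read_state(): the state, without advancing time (a new reading comes with each control period).
- capture(name): name is "scene" or "side" or "wrist"; returns a dict with "img" (420x560x3 uint8, red, green, blue), "K" (3x3 intrinsics, pixels), "eye" and "attitude" of the camera in the world; the wrist camera has in their place "hand_eye" (4x4, takes a point from camera to tool coordinates, whose origin is the TCP and whose axes are the flange's). Camera axes: x right, y up, looking along -z (the intrinsics and any distortion apply to the point x, -y, -z); pixel columns grow to the right and rows downward; lengths in mm; the calibration is good to about 2 mm. A picture is of the moment at which its call begins: read the wrist's pose just before it. There is no depth.
- finish_job(): hands the job in, once; it reports no verdict.
The state is a dict: "time_s": time; "joints": joint angles; "dq": joint speeds; "joint_efforts": joint torques, N m; "position": TCP position; "orientation": TCP orientation; "wrist_force": force on the tool from outside, world axes, zero at the start; "ft_torque": the same for the moment, N m; "finger_gap": finger opening in mm.
Only numpy, scipy, OpenCV 4.12 (cv2) and the standard library are available. Lean on these libraries where they do the work, as an engineer would, in place of code of your own. Each camera call takes 0.05 s, during which the arm holds its last target. There are 200 camera calls.

## Working session

There is one attempt and no reset: what is moved stays moved. The work goes in short steps, Python scripts to look and compute and a tool call to move; the robot and the scene stay as the last step left them, time stands still between calls to the robot, and variables do not carry over. Pictures are saved under pics/ and viewed, about 8 in all and at most 12, crops included, and the job is handed in when it is done.

Besides the shell and the picture viewer there is one more tool, called after "Request:" as name(argument=value, ...), one argument or row to a line, values as JSON. servo_tool: Moves the arm, as the interface text tells. Its arguments: {"type":"object","properties":{"motion":{"type":"array"}},"required":["motion"]}

```bash
mkdir -p pics; python3 - <<'E'
from workcell import *
import cv2,numpy as np,pickle
s=read_state();print({k:np.round(v,3) for k,v in s.items()})
d={}
for n in("scene","side"):
    c=capture(n);d[n]=c;cv2.imwrite(f"pics/{n}0.png",c["img"][:,:,::-1])
    print(n,{k:np.round(v,3).tolist() for k,v in c.items() if k!="img"})
pickle.dump(d,open("d.pkl","wb"))
E
```

```text
{'time_s': np.float64(0.0), 'joints': array([-1.276,  0.088,  1.372, -0.   ,  1.684, -0.103]), 'dq': array([ 0.001,  0.001,  0.   , -0.   ,  0.001,  0.001]), 'joint_efforts': array([-0.0000e+00, -3.4018e+01, -3.0243e+01,  7.2000e-02,  3.3000e-02,
       -0.0000e+00]), 'position': array([ 212.893, -506.525,  204.306]), 'orientation': array([-3.077, -0.62 ,  0.   ]), 'wrist_force': array([ 0.74 , -0.629, -0.141]), 'ft_torque': array([-0.   ,  0.015, -0.014]), 'finger_gap': np.float64(94.204)}
scene {'K': [[535.317, 0.0, 275.065], [0.0, 535.317, 222.49], [0.0, 0.0, 1.0]], 'eye': [1133.132, 482.987, 903.838], 'attitude': [0.361, 0.746, 2.179]}
side {'K': [[380.592, 0.0, 278.532], [0.0, 380.592, 210.627], [0.0, 0.0, 1.0]], 'eye': [241.651, -378.798, 595.2], 'attitude': [0.82, -0.297, -0.628]}
```

View pics/scene0.png

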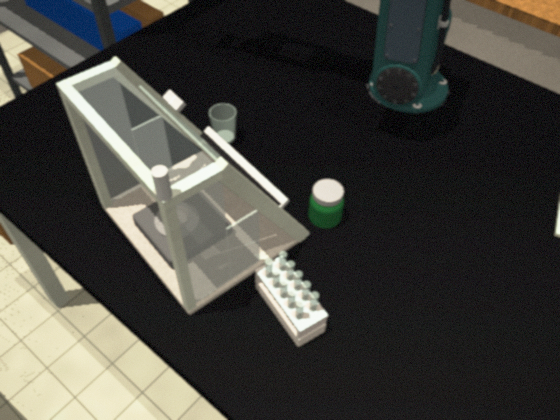

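View pics/side0.png

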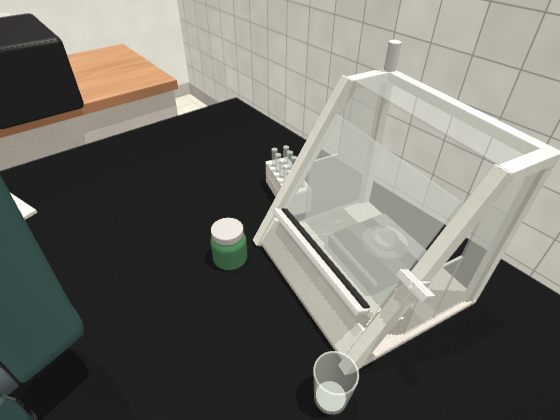

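The side view shows the lip from about (277,212) to (366,308), the clip at about (415,285), the jar at (229,245) and the beaker at (335,382). I'll enlarge it to get accurate points.

```bash
python3 - <<'E'
import pickle,cv2
d=pickle.load(open("d.pkl","rb"))
im=d["side"]["img"][195:385,250:450,::-1]
cv2.imwrite("pics/sc.png",cv2.resize(im,None,fx=3.9,fy=3.1,interpolation=cv2.INTER_CUBIC)[:600,:800])
im=d["scene"]["img"][50:350,50:350,::-1]
cv2.imwrite("pics/scc.png",cv2.resize(im,None,fx=2,fy=2,interpolation=cv2.INTER_CUBIC))
E
```

```text
(no output)
```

View pics/sc.png

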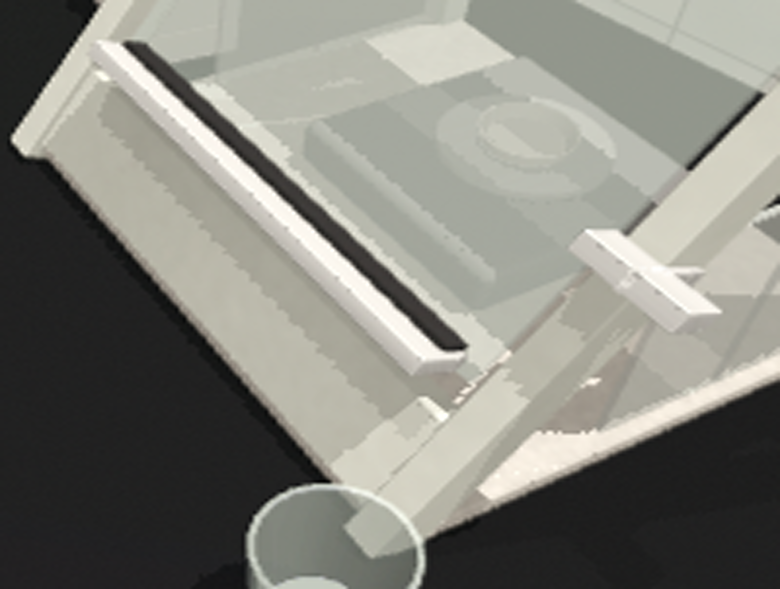

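View pics/scc.png

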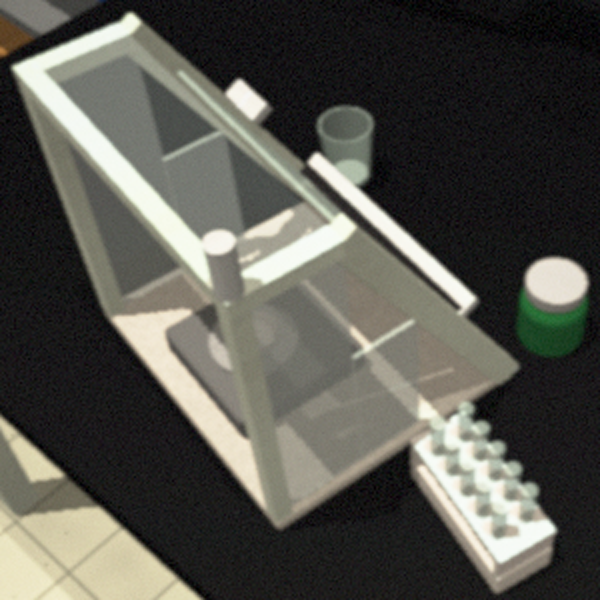

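Next, a closer crop of the lip ends and the clip, as side by side tiles.

```bash
python3 - <<'E'
import pickle,cv2,numpy as np
d=pickle.load(open("d.pkl","rb"))
def t(n,x,y):
    return cv2.resize(d[n]["img"][y:y+37,x:x+50,::-1],(400,296),interpolation=cv2.INTER_CUBIC)
a=np.vstack([np.hstack([t("side",390,260),t("side",330,285)]),np.hstack([t("side",262,195),t("scene",155,80)])])
cv2.imwrite("pics/t.png",a)
E
```

```text
(no output)
```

View pics/t.png

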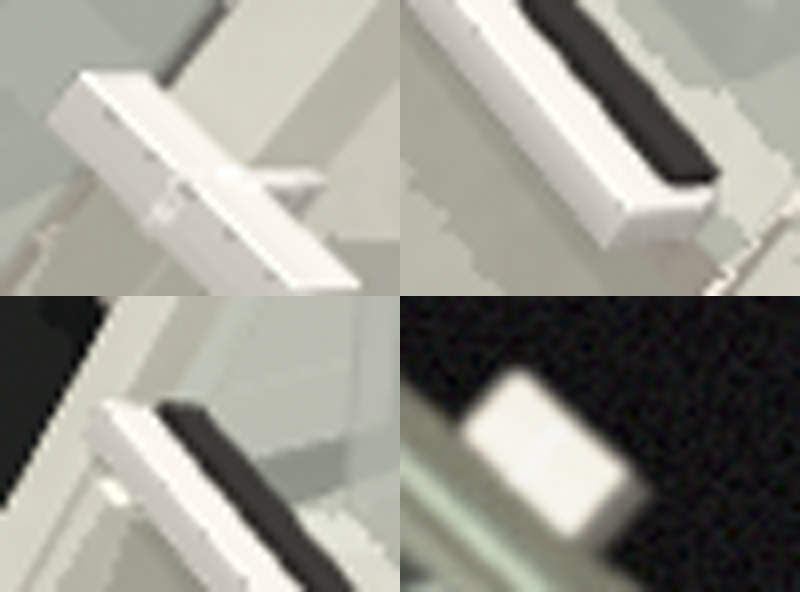

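```bash
cat > h.py <<'E'
import pickle,numpy as np
from scipy.optimize import least_squares
from scipy.spatial.transform import Rotation as R
d=pickle.load(open("d.pkl","rb"))
def proj(n,P):
    c=d[n];p=(np.atleast_2d(P)-c["eye"])@R.from_rotvec(c["attitude"]).as_matrix()
    q=p*[1,-1,-1]@c["K"].T
    return q[:,:2]/q[:,2:]
def axes(yaw):
    Z=R.from_euler('z',yaw)
    return Z.apply([[.866,0,-.5],[0,1,0],[.5,0,.866]])  # x in, y, z up-slope
E
python3 - <<'E'
from h import *
obs=[("side",'L',-1,6,358.5,310.4),("side",'L',-1,-6,356,316),("side",'L',1,6,274.9,208.25),("side",'L',1,-6,273,211.9),
("scene",'L',-1,6,207.5,126.5),("scene",'L',1,6,288.5,199),
("side",'C',1,6,400.6,269),("side",'C',1,-6,395.9,274.75),("side",'C',-1,6,427.1,296),
("scene",'C',-1,6,169.75,89.25),("scene",'C',1,6,184,102.4)]
def pt(v,o):
    A=axes(v[3])
    if o[1]=='L': return v[:3]+A.T@[0,135*o[2],o[3]]
    return v[:3]+A.T@[v[5],-172+26*o[2],v[4]+o[3]]
def f(v): return np.concatenate([proj(o[0],pt(v,o))[0]-np.array(o[4:])+.4 for o in obs])
r=least_squares(f,[480,0,100,0,90,0],x_scale=[100,100,100,.1,50,10],loss='soft_l1')
print("lipmid,yaw,ds,dn",r.x.round(3));print(f(r.x).reshape(-1,2).round(1).tolist())
v=r.x;A=axes(v[3]);print("axes",A.round(3).tolist());print("mark",(v[:3]+A.T@[v[5],-172,v[4]]).round(1))
for nm,z,a,b in(("jar",85,(328,188.5),(227,230)),("beaker",80,(223,112.5),(336,372))):
    g=lambda p:np.r_[proj("scene",[p[0],p[1],z])[0]-a,proj("side",[p[0],p[1],z])[0]-b]
    q=least_squares(g,[400,0]);print(nm,q.x.round(1),q.fun.round(1))
np.save("v.npy",v)
E
```

```text
lipmid,yaw,ds,dn [ 5.67551e+02 -6.41820e+01  1.06991e+02 -1.77000e-01  9.36700e+01
 -2.08200e+00]
[[1.3, 0.2], [-0.4, 0.3], [-0.1, -1.1], [-0.9, 0.2], [0.4, -0.2], [-0.7, 0.5], [-0.7, -0.4], [-1.0, 0.3], [0.6, 0.0], [-0.4, 0.3], [-0.8, -0.3]]
axes [[0.852, -0.152, -0.5], [0.176, 0.984, 0.0], [0.492, -0.088, 0.866]]
mark [ 581.6 -241.4  189.1]
jar [499.2  97.1] [-0.6 -0.3 -0.5 -0.6]
beaker [ 465.8 -233.5] [-0.6 -0.6 -0.3 -0.3]
```

The fit agrees to about 1 px, and the lip has to rise about 94 mm. I'll close the fingers and point the tool square to the front, with tool x up the slope.

```bash
cat > go.py <<'E'
import sys
from h import *
from workcell import read_state
v=np.load("v.npy");A=axes(v[3])
s=read_state()
T=np.column_stack([A[2],-A[1],A[0]])
def delta(loc):
    t=v[:3]+A.T@np.array(loc,float)
    w=(R.from_matrix(T)*R.from_rotvec(s["orientation"]).inv()).as_rotvec(degrees=True)
    print("t",round(float(s["time_s"]),2),"pos",s["position"].round(1),"local",(A@(s["position"]-v[:3])).round(1),"dpos mm",(t-s["position"]).round(1),"rot deg",w.round(2),np.linalg.norm(w).round(1),"F",(A@s["wrist_force"]).round(1),"j",s["joints"].round(2))
if __name__=="__main__": delta(list(map(float,sys.argv[1:4])))
E
python3 go.py -140 0 -22
```

```text
t 0.1 pos [ 212.9 -506.6  204.4] local [-283.7 -497.9  -51.2] dpos mm [224.4 465.7 -46.5] rot deg [  6.6  -60.4  -29.89] 67.7 F [ 0.9 -0.2  0.5] j [-1.28  0.09  1.37  0.    1.68 -0.1 ]
```

Request:
servo_tool(
  motion=[
    [0.014,0.03,0,0.4,-3.8,-1.9,1],
    [0.014,0.03,0,0.4,-3.8,-1.9,1],
    [0.014,0.03,0,0.4,-3.8,-1.9,1],
    [0.014,0.03,0,0.4,-3.8,-1.9,1],
    [0.014,0.03,0,0.4,-3.8,-1.9,1],
    [0.014,0.03,0,0.4,-3.8,-1.9,1],
    [0.014,0.03,0,0.4,-3.8,-1.9,1],
    [0.014,0.03,0,0.4,-3.8,-1.9,1],
    [0.014,0.03,0,0.4,-3.8,-1.9,1],
    [0.014,0.03,0,0.4,-3.8,-1.9,1],
  ],
)

```text
time_s: 1.1
position: [356.6, -197.0, 197.8]
orientation: [2.913, 0.052, 1.038]
wrist_force: [-1.3, 0.5, 1.0]
finger_gap: 17.3
```

```bash
python3 go.py -140 0 -22
```

```text
t 1.1 pos [ 356.6 -197.   197.8] local [-204.9 -167.8  -13.5] dpos mm [ 80.7 156.1 -39.8] rot deg [  1.57 -21.02 -10.26] 23.4 F [-1.6  0.3  0.2] j [-1.19 -0.69  2.12  0.62  1.42  0.34]
```

Request:
servo_tool(
  motion=[
    [0.02,0.02,0,0,0,0,1],
    [0.02,0.02,0,0,0,0,1],
    [0.016,0.02,-0.003,0.2,-2.6,-1.3,1],
    [0.012,0.02,-0.005,0.2,-2.6,-1.3,1],
    [0.008,0.018,-0.006,0.2,-2.6,-1.3,1],
    [0.005,0.015,-0.006,0.2,-2.6,-1.3,1],
    [0,0.015,-0.006,0.2,-2.6,-1.3,1],
    [0,0.014,-0.006,0.2,-2.6,-1.3,1],
    [0,0.014,-0.006,0.2,-2.6,-1.3,1],
    [0,0,0,0.2,-2.6,-1.3,1],
  ],
)

```text
time_s: 2.1
position: [482.3, -40.8, 143.2]
orientation: [2.655, -0.249, 1.509]
wrist_force: [-0.9, -0.6, -0.3]
finger_gap: 0.6
```

```bash
python3 go.py -60 0 -22
```

```text
t 2.1 pos [482.3 -40.8 143.2] local [-94.3   8.  -12.6] dpos mm [ 23.3 -12.3 -25.3] rot deg [-0.85 -0.7   0.19] 1.1 F [-0.5 -0.7 -0.6] j [-0.25 -0.76  2.44  0.16  0.43  1.4 ]
```

Request:
servo_tool(
  motion=[
    [0.004,-0.001,-0.004,-0.1,-0.1,0,1],
    [0.004,-0.002,-0.004,-0.1,-0.1,0,1],
    [0.004,-0.002,-0.004,-0.1,-0.1,0,1],
    [0.004,-0.002,-0.004,-0.1,-0.1,0,1],
    [0.004,-0.002,-0.004,-0.1,-0.1,0,1],
    [0.004,-0.002,-0.004,-0.1,-0.1,0,1],
    [0,0,0,-0.1,0,0,1],
    [0,0,0,0,0,0,1],
    [0,0,0,0,0,0,1],
    [0,0,0,0,0,0,1],
  ],
)

```text
time_s: 3.1
position: [508.8, -57.5, 117.0]
orientation: [2.637, -0.246, 1.511]
wrist_force: [-0.2, 1.1, 0.5]
finger_gap: 0.6
```

```bash
python3 go.py -30 0 -22; python3 - <<'E'
from workcell import *
import cv2
c=capture("side")
cv2.imwrite("pics/s1.png",cv2.resize(c["img"][170:350,210:450,::-1],(800,600),interpolation=cv2.INTER_CUBIC))
E
```

```text
t 3.1 pos [508.8 -57.5 117. ] local [-56.1  -3.8 -20.9] dpos mm [ 22.4  -0.2 -14. ] rot deg [-0.06 -0.38  0.55] 0.7 F [-0.6  1.1  0.3] j [-0.28 -0.59  2.43  0.29  0.27  1.24]
```

View pics/s1.png

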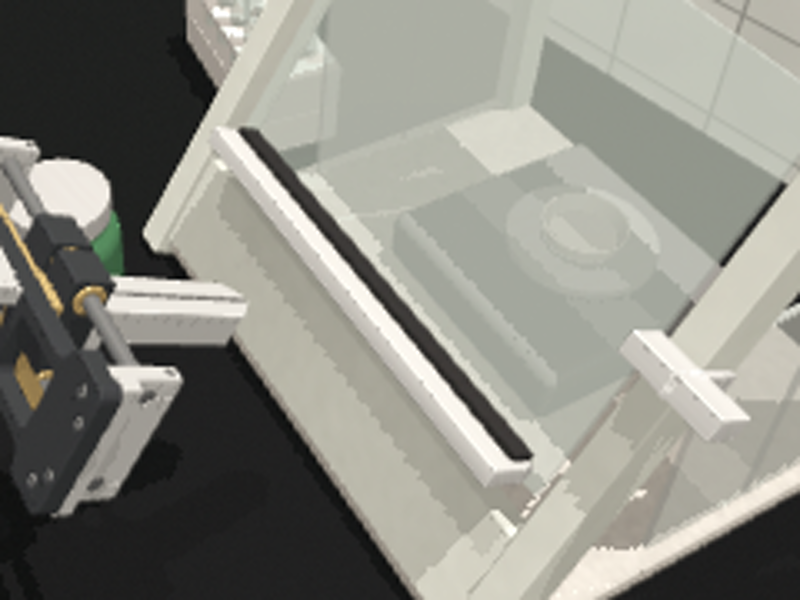

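The picture shows the closed fingers in front of the lip's middle, tip at about (240,310) in the crop. They are below the lip and clear of the jar, so I'll slide in under the lip.

Request:
servo_tool(
  motion=[
    [0.005,-0.001,-0.004,0,0,0.1,1],
    [0.006,-0.001,-0.004,0,-0.1,0.1,1],
    [0.006,-0.001,-0.004,0,-0.1,0.1,1],
    [0.006,-0.001,-0.004,0,-0.1,0.1,1],
    [0.006,-0.001,-0.004,0,-0.1,0.1,1],
    [0.006,-0.001,-0.004,0,0,0,1],
    [0.006,-0.001,-0.004,0,0,0,1],
    [0.006,-0.001,-0.003,0,0,0,1],
    [0.004,0,-0.003,0,0,0,1],
    [0,0,0,0,0,0,1],
  ],
)

```text
time_s: 4.15
position: [556.8, -73.1, 94.7]
orientation: [2.648, -0.22, 1.531]
wrist_force: [-0.8, -0.4, -0.9]
finger_gap: 0.7
```

```bash
python3 go.py 14 0 -20
```

```text
t 4.15 pos [556.8 -73.1  94.7] local [ -1.6 -10.7 -15.1] dpos mm [ 12.8   8.6 -12. ] rot deg [-0.37  0.11 -0.84] 0.9 F [-0.2 -0.5 -1.1] j [-0.32 -0.36  2.37  1.    0.17  0.51]
```

Joint 5 has reached its limit of 0.17, so this tool direction won't hold through the push. I'll fit a quick kinematic model to pick a tool direction that stays in range.

```bash
cat > kin.py <<'E'
from h import *
J=np.array([[-1.276,.0875,1.3715,0,1.684,-.103],[-1.19,-.69,2.12,.62,1.42,.34],[-.25,-.76,2.44,.16,.43,1.4],[-.28,-.59,2.43,.29,.27,1.24],[-.32,-.36,2.37,1.0,.17,.51]])
P=np.array([[212.9,-506.6,204.4],[356.6,-197,197.8],[482.3,-40.8,143.2],[508.8,-57.5,117],[556.8,-73.1,94.7]])
O=R.from_rotvec([[-3.077,-.62,0],[2.913,.052,1.038],[2.655,-.249,1.509],[2.637,-.246,1.511],[2.648,-.22,1.531]])
def fk(j,k,s4=1,s6=1):
    h,L1,L2,e,b,t,a0=k
    B=R.from_euler('z',j[0]);F=B*R.from_euler('y',j[1]+j[2])
    W=F*R.from_euler('z',s4*j[3])*R.from_euler('y',j[4])*R.from_euler('z',s6*j[5])
    p=B.apply([a0,b,h])+(B*R.from_euler('y',j[1])).apply([0,0,L1])+F.apply([e,0,L2])+W.apply([0,0,t])
    return p,W
E
python3 - <<'E'
from kin import *
for s4 in(1,-1):
    # tool z direction check
    print(s4,[np.degrees(np.arccos(np.clip(fk(j,[0]*7,s4)[1].apply([0,0,1])@O[i].apply([0,0,1]),-1,1))).round(2) for i,j in enumerate(J)])
    r=least_squares(lambda k:np.concatenate([fk(j,k,s4)[0]-P[i] for i,j in enumerate(J)]+[1e-3*k]),[300,400,400,0,0,250,0])
    print(r.x.round(0),r.fun.round(1)[:15])
    for s6 in(1,-1): print(s6,[(fk(j,r.x,s4,s6)[1].inv()*O[i]).as_rotvec().round(2).tolist() for i,j in enumerate(J)])
E
```

```text
1 [np.float64(0.08), np.float64(0.34), np.float64(0.3), np.float64(0.34), np.float64(0.23)]
[149. 449. 498.  99.  57. 349.   3.] [ 0.7 -0.4  0.1 -0.5  0.3 -1.4 -0.4  0.6  1.2  1.2 -2.1  1.9 -0.8  1.3
 -1.8]
1 [[0.0, 0.0, 1.57], [-0.01, -0.0, 1.57], [0.0, -0.0, 1.57], [0.01, 0.0, 1.57], [-0.0, 0.0, 1.56]]
-1 [[0.0, 0.0, 1.36], [-0.01, -0.0, 2.25], [-0.0, -0.0, -1.91], [-0.0, -0.01, -2.23], [-0.0, -0.0, 2.58]]
-1 [np.float64(0.08), np.float64(70.12), np.float64(7.64), np.float64(9.02), np.float64(16.23)]
[-558.   70.   -8. -531.   82. -203.  574.] [ 14.7  39.9  37.7 -25.8 -94.5 -19.1 -69.9  34.2 -17.9  -7.4  14.9  -0.1
  42.6  -8.5  -0.7]
1 [[0.0, 0.0, 1.57], [-0.6, 1.24, 1.54], [0.09, 0.12, 1.86], [0.09, 0.17, 2.13], [0.11, -0.38, -2.71]]
-1 [[0.0, 0.0, 1.36], [-1.1, 1.09, 2.08], [0.1, -0.11, -1.62], [0.12, -0.13, -1.67], [0.23, -0.22, -1.7]]
```

```bash
cat >> kin.py <<'E'
K=np.array([149,449,498,99,57,349,3.])
lo=np.array([-3.1,-.76,.27,-1.08,.17,-2.57]);hi=np.array([3.1,2.03,2.55,4.22,2.65,2.57])
C=R.from_euler('z',np.pi/2)
v=np.load("v.npy");A=axes(v[3])
def Tool(yaw,pitch): # yaw about up-slope axis, pitch about hood y (positive: steeper)
    return R.from_rotvec(A[2]*yaw)*R.from_rotvec(A[1]*pitch)*R.from_matrix(np.column_stack([A[2],-A[1],A[0]]))
def ik(loc,T,j0):
    p=v[:3]+A.T@np.array(loc,float)
    def f(j):
        q,W=fk(j,K); return np.r_[(q-p)/100,((W*C).inv()*T).as_rotvec()*3]
    r=least_squares(f,np.clip(j0,lo+.01,hi-.01),bounds=(lo,hi)); return r.x,np.abs(r.fun).max()
E
python3 - <<'E'
from kin import *
for j0 in ([-.3,-.5,2.3,.5,.4,1],[-.3,-.5,2.3,-.9,.4,2.3],[-.1,-.5,2.3,2.6,.4,-1]):
  for yaw in np.radians([-35,-25,-15,0,15,25,35]):
    for y0 in(-50,0,50):
      T=Tool(yaw,0);j=np.array(j0);e=0;js=[]
      for l in[(-60,y0,-24),(-20,y0,-24),(14,y0,-24),(14,y0,10),(14,y0,45),(14,y0,80),(-60,y0,75)]:
        j,er=ik(l,T,j);e=max(e,er);js.append(j)
      js=np.array(js);m=np.minimum(js-lo,hi-js).min(0)
      if e<.02: print(j0[3],np.degrees(yaw).round(),y0,"margin",m.round(2),"maxstep",np.abs(np.diff(js,axis=0)).max().round(2),"j0",js[0].round(2))
E
```

```text
0.5 0.0 -50 margin [2.57 0.13 0.1  1.61 0.06 1.62] maxstep 0.34 j0 [-0.53 -0.63  2.45  0.82  0.42  0.62]
0.5 15.0 -50 margin [2.23 0.28 0.15 2.13 0.55 2.22] maxstep 0.23 j0 [-0.87 -0.48  2.4   1.19  0.91  0.08]
0.5 15.0 0 margin [2.42 0.22 0.12 2.06 0.43 2.08] maxstep 0.24 j0 [-0.68 -0.54  2.43  1.16  0.76  0.22]
0.5 15.0 50 margin [2.64 0.19 0.11 1.95 0.28 1.9 ] maxstep 0.25 j0 [-0.46 -0.57  2.44  1.1   0.57  0.38]
0.5 25.0 -50 margin [2.11 0.43 0.23 2.24 0.81 2.38] maxstep 0.2 j0 [-0.99 -0.3   2.32  1.23  1.15 -0.07]
0.5 25.0 0 margin [2.25 0.37 0.18 2.23 0.71 2.3 ] maxstep 0.22 j0 [-0.85 -0.38  2.37  1.25  1.04  0.01]
0.5 25.0 50 margin [2.43 0.31 0.15 2.21 0.59 2.21] maxstep 0.23 j0 [-0.67 -0.45  2.4   1.27  0.9   0.1 ]
0.5 35.0 -50 margin [2.06 0.59 0.33 2.28 1.03 2.34] maxstep 0.18 j0 [-1.04 -0.12  2.22  1.21  1.34 -0.16]
0.5 35.0 0 margin [2.17 0.52 0.27 2.3  0.95 2.36] maxstep 0.2 j0 [-0.93 -0.2   2.28  1.25  1.25 -0.11]
0.5 35.0 50 margin [2.31 0.47 0.22 2.31 0.85 2.38] maxstep 0.21 j0 [-0.79 -0.27  2.33  1.3   1.15 -0.06]
-0.9 0.0 -50 margin [2.57 0.13 0.1  1.61 0.06 1.62] 
[... 1353 characters left out ...]
11 1.95 0.28 1.9 ] maxstep 0.25 j0 [-0.46 -0.57  2.44  1.1   0.57  0.38]
2.6 25.0 -50 margin [2.11 0.43 0.23 2.24 0.81 2.38] maxstep 0.2 j0 [-0.99 -0.3   2.32  1.23  1.15 -0.07]
2.6 25.0 0 margin [2.25 0.37 0.18 2.23 0.71 2.3 ] maxstep 0.22 j0 [-0.85 -0.38  2.37  1.25  1.04  0.01]
2.6 25.0 50 margin [2.43 0.31 0.15 2.21 0.59 2.21] maxstep 0.23 j0 [-0.67 -0.45  2.4   1.27  0.9   0.1 ]
2.6 35.0 -50 margin [2.06 0.59 0.33 2.28 1.03 2.34] maxstep 0.18 j0 [-1.04 -0.12  2.22  1.21  1.34 -0.16]
2.6 35.0 0 margin [2.17 0.52 0.27 2.3  0.95 2.36] maxstep 0.2 j0 [-0.93 -0.2   2.28  1.25  1.25 -0.11]
2.6 35.0 50 margin [2.31 0.47 0.22 2.31 0.85 2.38] maxstep 0.21 j0 [-0.79 -0.27  2.33  1.3   1.15 -0.06]
```

```bash
sed -i 's/^T=.*/from kin import Tool\nT=Tool(np.radians(20),0).as_matrix()/' go.py; python3 go.py -30 0 -24
```

```text
t 4.15 pos [556.8 -73.1  94.7] local [ -1.6 -10.7 -15.1] dpos mm [-26.7  15.6   6.5] rot deg [ 9.47 -1.63 16.48] 19.1 F [-0.2 -0.5 -1.1] j [-0.32 -0.36  2.37  1.    0.17  0.51]
```

Request:
servo_tool(
  motion=[
    [-0.006,0.002,0.001,1,-0.2,1.6,1],
    [-0.006,0.002,0.001,1,-0.2,2,1],
    [-0.005,0.002,0.001,1,-0.2,2,1],
    [-0.004,0.002,0.001,1,-0.2,2,1],
    [-0.003,0.002,0.001,1,-0.2,2,1],
    [-0.002,0.002,0.001,1,-0.2,2,1],
    [0,0.002,0,1,-0.2,2,1],
    [0,0,0,1,-0.2,1.6,1],
    [0,0,0,0.5,0,0.5,1],
    [0,0,0,0,0,0,1],
  ],
)

```text
time_s: 5.15
position: [528.6, -56.7, 103.3]
orientation: [-2.536, -0.046, -1.496]
wrist_force: [-1.2, -0.7, -0.0]
finger_gap: 0.6
```

```bash
python3 go.py 14 0 -22
```

```text
t 5.15 pos [528.6 -56.7 103.3] local [-32.5   0.5 -23. ] dpos mm [ 40.   -7.6 -22.4] rot deg [1.03 0.28 0.05] 1.1 F [-0.9 -0.9 -0.5] j [-0.72 -0.36  2.37  1.3   0.82  0.01]
```

Request:
servo_tool(
  motion=[
    [0.004,-0.001,-0.003,0.2,0,0,1],
    [0.005,-0.001,-0.003,0.2,0,0,1],
    [0.005,-0.001,-0.003,0.2,0,0,1],
    [0.005,-0.001,-0.003,0.2,0,0,1],
    [0.005,-0.001,-0.003,0.2,0,0,1],
    [0.005,-0.001,-0.003,0,0,0,1],
    [0.005,-0.001,-0.003,0,0,0,1],
    [0.003,0,-0.001,0,0,0,1],
    [0,0,0,0,0,0,1],
    [0,0,0,0,0,0,1],
  ],
)

```text
time_s: 6.15
position: [569.0, -62.4, 78.2]
orientation: [-2.522, -0.034, -1.486]
wrist_force: [-0.2, 0.2, -0.2]
finger_gap: 0.5
```

```bash
python3 go.py 14 0 -22; python3 - <<'E'
from workcell import *
import cv2
c=capture("side")
cv2.imwrite("pics/s2.png",cv2.resize(c["img"][170:350,210:450,::-1],(800,600),interpolation=cv2.INTER_CUBIC))
E
```

```text
t 6.15 pos [569.  -62.4  78.2] local [ 15.4   2.  -24.4] dpos mm [-0.4 -2.   2.8] rot deg [-0.03  0.13 -0.07] 0.2 F [-0.1  0.2 -0.3] j [-0.65 -0.17  2.31  1.44  0.75 -0.13]
```

View pics/s2.png

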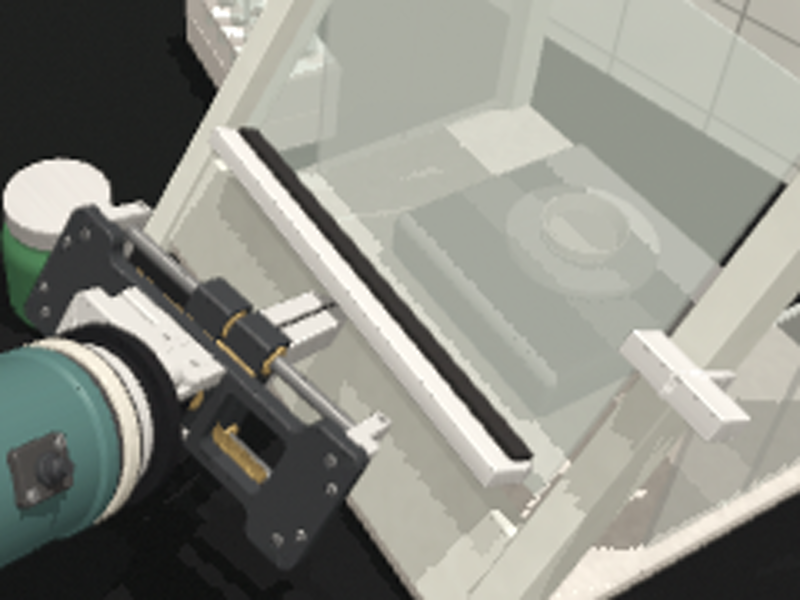

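The fingers sit under the lip near its middle, tip at about (335,310) in the crop, with no contact force. Starting a slow push up the slope.

Request:
servo_tool(
  motion=[
    [0.002,-0.0004,0.0035,0,0,0,1],
    [0.002,-0.0004,0.0035,0,0,0,1],
    [0.002,-0.0004,0.0035,0,0,0,1],
    [0.002,-0.0004,0.0035,0,0,0,1],
    [0.002,-0.0004,0.0035,0,0,0,1],
    [0.002,-0.0004,0.0035,0,0,0,1],
    [0.002,-0.0004,0.0035,0,0,0,1],
    [0.002,-0.0004,0.0035,0,0,0,1],
    [0.002,-0.0004,0.0035,0,0,0,1],
    [0.002,-0.0004,0.0035,0,0,0,1],
  ],
)

```text
time_s: 7.2
position: [587.4, -65.8, 111.5]
orientation: [-2.528, -0.033, -1.477]
wrist_force: [-0.3, 0.0, -3.9]
finger_gap: 0.6
```

```bash
python3 go.py 15 0 79.7
```

```text
t 7.2 pos [587.4 -65.8 111.5] local [14.9  1.9 13.9] dpos mm [32.1 -7.7 57. ] rot deg [-0.02 -0.3  -0.04] 0.3 F [ 1.7 -0.  -3.6] j [-0.62 -0.2   2.24  1.33  0.74  0.03]
```

It is pushing at 3.6 N along the slope. I'll continue most of the way and then measure.

Request:
servo_tool(
  motion=[
    [0.0025,-0.0005,0.0043,0,0,0,1],
    [0.0025,-0.0005,0.0043,0,0,0,1],
    [0.0025,-0.0005,0.0043,0,0,0,1],
    [0.0025,-0.0005,0.0043,0,0,0,1],
    [0.0025,-0.0005,0.0043,0,0,0,1],
    [0.0025,-0.0005,0.0043,0,0,0,1],
    [0.0025,-0.0005,0.0043,0,0,0,1],
    [0.002,-0.0004,0.0035,0,0,0,1],
    [0.0015,-0.0003,0.0026,0,0,0,1],
    [0.0005,-0.0001,0.001,0,0,0,1],
  ],
)

```text
time_s: 8.2
position: [611.1, -70.0, 153.1]
orientation: [-2.526, -0.035, -1.477]
wrist_force: [-0.4, -1.2, -2.8]
finger_gap: 0.8
```

```bash
python3 go.py 15 0 79.7; python3 - <<'E'
from workcell import *
import cv2,numpy as np
t=[]
for n,x,y,w,h in(("side",280,150,187,140),("scene",90,40,187,140)):
    c=capture(n)["img"][y:y+h,x:x+w,::-1]; t.append(cv2.resize(c,(w*4,h*4),interpolation=cv2.INTER_CUBIC)); 
cv2.imwrite("pics/s3.png",t[0]);cv2.imwrite("pics/s3b.png",t[1])
E
```

```text
t 8.2 pos [611.1 -70.  153.1] local [14.9  1.9 61.9] dpos mm [ 8.5 -3.4 15.4] rot deg [-0.02 -0.24 -0.14] 0.3 F [ 1.2 -1.3 -2.5] j [-0.59 -0.22  2.15  1.23  0.75  0.18]
```

View pics/s3.png

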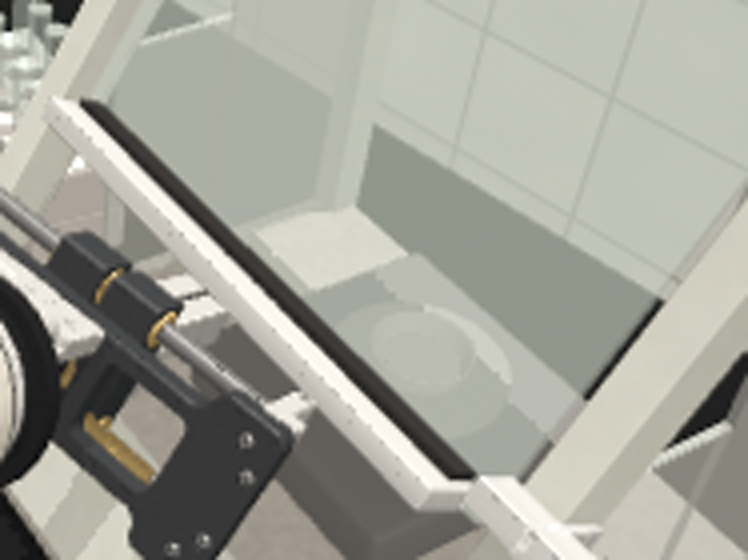

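The lip's near end shows at about (435,485) in the crop, just short of the clip. I'll compute the remaining travel.

```bash
python3 - <<'E'
from kin import *
# per-corner fit of travel s, image-consistent; and clip's s via same view
for nm,y,z,n,u in[("lipR top",-135,6,0,(388.7,271.2)),("lipR bot",-135,-6,0,(384.5,276.5)),("lipL top",135,6,0,(293.7,175.7)),
 ("lipR0 top",-135,6,0,(358.5,310.4)),("lipR0 bot",-135,-6,0,(356,316)),("lipL0 top",135,6,0,(274.9,208.25)),
 ("clip t",-146,6,v[5],(400.6,269)),("clip b",-146,-6,v[5],(395.9,274.75)),("clip r",-198,6,v[5],(427.1,296))]:
    r=least_squares(lambda s:proj("side",v[:3]+A.T@[n,y,z+s[0]])[0]-np.array(u)+.4,[50]);print(nm,r.x.round(1),r.fun.round(1))
E
```

```text
lipR top [78.2] [0.4 0.3]
lipR bot [79.9] [0.6 0.4]
lipL top [74.7] [-1.3 -0.7]
lipR0 top [-1.] [1.  0.7]
lipR0 bot [0.8] [-0.1 -0.1]
lipL0 top [-2.] [-0.5 -0.3]
clip t [93.8] [-0.7 -0.5]
clip b [94.9] [-0.5 -0.3]
clip r [93.2] [0.4 0.3]
```

View pics/s3b.png

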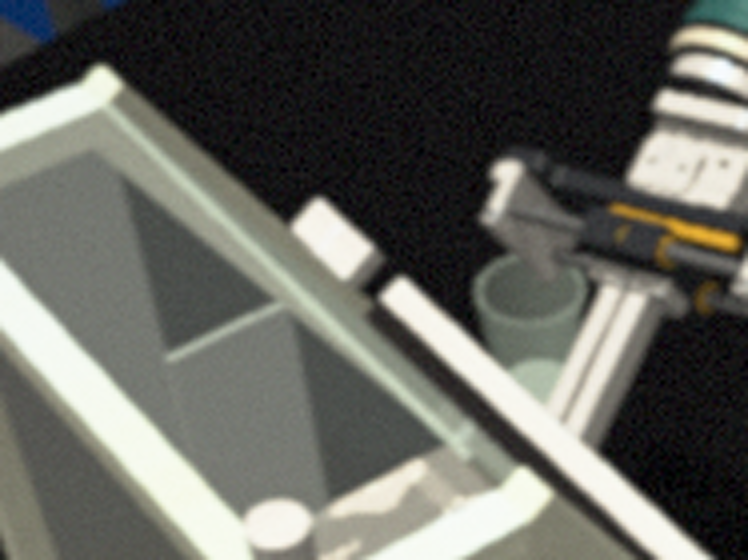

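The picture agrees: the lip is about 15 mm short of the clip, and the beaker has not moved.

Request:
servo_tool(
  motion=[
    [0.001,-0.0002,0.0017,0,0,0,1],
    [0.001,-0.0002,0.0017,0,0,0,1],
    [0.001,-0.0002,0.0017,0,0,0,1],
    [0.001,-0.0002,0.0017,0,0,0,1],
    [0.001,-0.0002,0.0017,0,0,0,1],
    [0.001,-0.0002,0.0017,0,0,0,1],
    [0.0005,-0.0001,0.0009,0,0,0,1],
    [0,0,0,0,0,0,1],
    [0,0,0,0,0,0,1],
    [0,0,0,0,0,0,1],
  ],
)

```text
time_s: 9.3
position: [617.6, -71.2, 164.6]
orientation: [-2.526, -0.035, -1.476]
wrist_force: [-2.6, -0.1, -1.2]
finger_gap: 0.1
```

```bash
python3 go.py 15 0 77; python3 - <<'E'
from workcell import *
import cv2,numpy as np
c=capture("side")["img"]
t=[cv2.resize(c[y:y+60,x:x+w,::-1],(w*8,480),interpolation=cv2.INTER_CUBIC) for x,y,w in((375,250,65),(285,150,30))]
cv2.imwrite("pics/s4.png",np.hstack(t))
E
```

```text
t 9.3 pos [617.6 -71.2 164.6] local [14.9  1.9 75.1] dpos mm [ 0.6 -2.1  1.6] rot deg [-0.07 -0.28 -0.15] 0.3 F [-1.6 -0.5 -2.3] j [-0.58 -0.22  2.13  1.2   0.75  0.22]
```

View pics/s4.png

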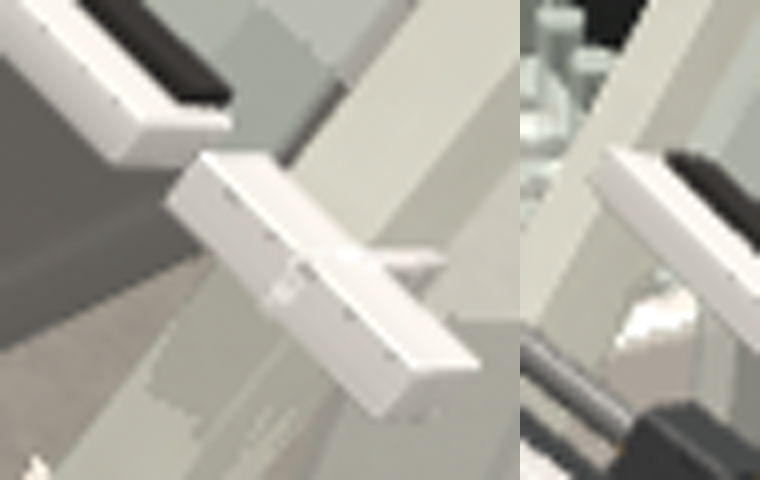

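```bash
python3 - <<'E'
from kin import *
for nm,y,z,n,c in[("lipR top",-135,6,0,(143,122)),("lipR bot",-135,-6,0,(113,162)),("clip t",-146,6,v[5],(203,152)),("clip b",-146,-6,v[5],(166,200)),("clip r",-198,6,v[5],(412,370)),("clip rb",-198,-6,v[5],(378,417))]:
    u=np.array(c)/8+[375,250]
    for off in (0,) :
        r=least_squares(lambda s:proj("side",v[:3]+A.T@[n,y,z+s[0]])[0]-u+.4,[80]);print(nm,r.x.round(1),r.fun.round(1))
u=np.array([610-520,147])/8+[285,150]
r=least_squares(lambda s:proj("side",v[:3]+A.T@[0,135,6+s[0]])[0]-u+.4,[80]);print("lipL",r.x,r.fun)
# direct: free s and normal offset for lip R corner pair and clip pair
def f(q): return np.concatenate([proj("side",v[:3]+A.T@[q[1],q[2],6+q[0]])[0]-np.array([143,122])/8-[375,250]+.4])
E
```

```text
lipR top [89.1] [0.6 0.4]
lipR bot [91.7] [0.6 0.4]
clip t [93.6] [-0.5 -0.4]
clip b [94.5] [-0.5 -0.4]
clip r [92.4] [0.6 0.5]
clip rb [94.4] [0.2 0.2]
lipL [89.58673686] [-0.19021135 -0.10396875]
```

About 3 mm remain. One small nudge, then I'll lower off the lip.

Request:
servo_tool(
  motion=[
    [0.0005,-0.0001,0.0008,0,0,0,1],
    [0.0005,-0.0001,0.0008,0,0,0,1],
    [0.0004,-0.0001,0.0007,0,0,0,1],
    [0.0002,0,0.0004,0,0,0,1],
    [0,0,0,0,0,0,1],
    [0,0,0,0,0,0,1],
    [0,0,0,0,0,0,1],
    [0,0,0,0,0,0,1],
    [0,0,0,0,0,0,1],
    [0,0,0,0,0,0,1],
  ],
)

```text
time_s: 10.35
position: [619.2, -71.4, 167.3]
orientation: [-2.526, -0.034, -1.476]
wrist_force: [-3.4, -0.3, -1.7]
finger_gap: 0.2
```

```bash
python3 go.py 15 0 77.5
```

```text
t 10.35 pos [619.2 -71.4 167.3] local [15.   2.  78.3] dpos mm [-0.7 -1.9 -0.7] rot deg [-0.09 -0.3  -0.16] 0.3 F [-2.  -0.9 -3.1] j [-0.58 -0.22  2.12  1.2   0.75  0.23]
```

Request:
servo_tool(
  motion=[
    [-0.0015,0.0003,-0.0026,0,0,0,1],
    [-0.0015,0.0003,-0.0026,0,0,0,1],
    [-0.0015,0.0003,-0.0026,0,0,0,1],
    [-0.001,0.0002,-0.0018,0,0,0,1],
    [0,0,0,0,0,0,1],
    [-0.006,-0.001,0.0025,0,0,0,1],
    [-0.01,-0.002,0.005,0,0,0,1],
    [-0.01,-0.002,0.005,0,0,0,1],
    [-0.01,-0.002,0.005,0,0,0,1],
    [-0.006,-0.001,0.003,0,0,0,1],
  ],
)

```text
time_s: 11.35
position: [571.3, -78.7, 182.8]
orientation: [-2.521, -0.035, -1.484]
wrist_force: [0.1, -0.7, 0.5]
finger_gap: 0.2
```

Request:
servo_tool(
  motion=[
    [-0.008,-0.002,0.004,0,0,0,1],
    [-0.008,-0.002,0.004,0,0,0,1],
    [-0.006,-0.001,0.003,0,0,0,1],
    [0,0,0,0,0,0,1],
    [0,0,0,0,0,0,1],
    [0,0,0,0,0,0,1],
    [0,0,0,0,0,0,1],
    [0,0,0,0,0,0,1],
    [0,0,0,0,0,0,1],
    [0,0,0,0,0,0,1],
  ],
)

```text
time_s: 12.35
position: [547.4, -84.2, 194.9]
orientation: [-2.521, -0.035, -1.484]
wrist_force: [0.3, -0.0, 0.1]
finger_gap: 0.7
```

```bash
python3 go.py 15 0 77.5; python3 - <<'E'
from workcell import *
import cv2,numpy as np
c=capture("side")["img"];e=capture("scene")["img"]
t=np.hstack([cv2.resize(c[y:y+38,x:x+w,::-1],(w*8,304),interpolation=cv2.INTER_CUBIC) for x,y,w in((380,262,60),(285,140,40))])
u=np.hstack([cv2.resize(e[y:y+36,x:x+50,::-1],(400,288),interpolation=cv2.INTER_CUBIC) for x,y in((158,82),(230,145))])
cv2.imwrite("pics/s5.png",np.vstack([t,u]))
E
```

```text
t 12.35 pos [547.4 -84.2 194.9] local [-58.1 -23.3  68. ] dpos mm [ 71.1  11.  -28.3] rot deg [-0.08  0.09 -0.14] 0.2 F [0.2 0.  0.3] j [-0.75 -0.42  2.2   1.12  0.95  0.28]
```

View pics/s5.png

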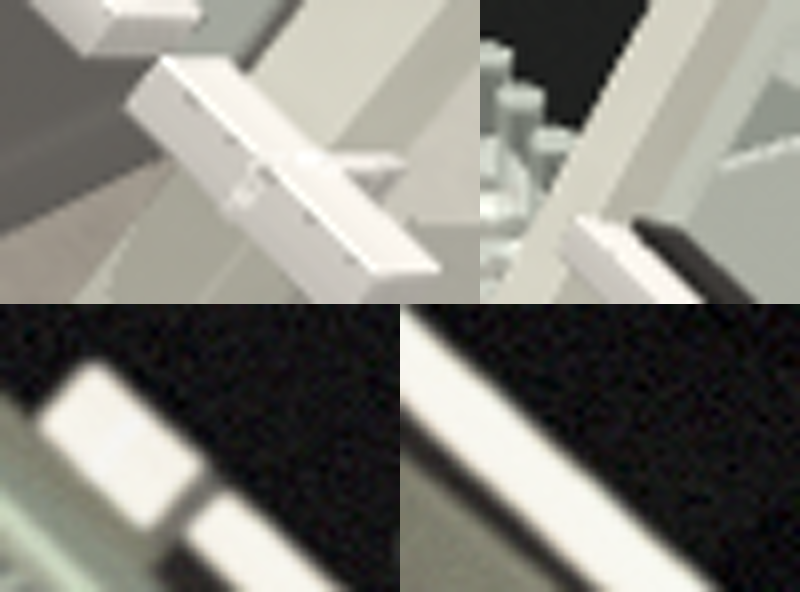

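```bash
python3 - <<'E'
from kin import *
S=[("lipR top",-135,6,0,(113,14)),("lipR bot",-135,-6,0,(88,52)),("clip t",-146,6,v[5],(163,57)),("clip b",-146,-6,v[5],(127,105)),("clip r",-198,6,v[5],(372,272))]
for nm,y,z,n,c in S:
    u=np.array(c)/8+[380,262]
    r=least_squares(lambda s:proj("side",v[:3]+A.T@[n,y,z+s[0]])[0]-u+.4,[80]);print(nm,r.x.round(1),r.fun.round(1))
u=np.array([572-480,218])/8+[285,140]
r=least_squares(lambda s:proj("side",v[:3]+A.T@[0,135,6+s[0]])[0]-u+.4,[80]);print("lipL",r.x,r.fun)
# two-view triangulation of lip R top-front and clip +y top-front corner, free 3D, in local axes
for nm,a,b in(("lip",np.array([113,14])/8+[380,262],np.array([223,186])/8+[158,82]),("clip",np.array([163,57])/8+[380,262],np.array([208,164])/8+[158,82])):
    r=least_squares(lambda p:np.r_[proj("side",p)[0]-a+.4,proj("scene",p)[0]-b+.4],v[:3]);print(nm,(A@(r.x-v[:3])).round(1),r.fun.round(1))
E
```

```text
lipR top [92.] [0.5 0.4]
lipR bot [95.6] [0.2 0.2]
clip t [93.5] [-0.6 -0.4]
clip b [94.4] [-0.6 -0.5]
clip r [92.7] [0.7 0.6]
lipL [91.72098967] [0.0907632  0.04961079]
lip [  -1.5 -135.1   98.8] [ 0.2 -0.   0.3  0.1]
clip [  -1.8 -146.3   98.9] [-0.5  0.  -0.8 -0.1]
```

The lip and clip agree within about 1–2 mm, and the tool is clear. Handing in.

```bash
python3 -c "
from workcell import *
print(finish_job())"
```

```text
the job is handed in; nothing more can be done
None
```

I pushed the window up about 93 mm from beneath its lip with the fingers shut, at about 3–4 N. I then lowered off it, backed about 70 mm clear and handed in at about 12.4 s; no verdict was reported.

- **Alignment:** In the last two camera views, the near end of the lip's top front edge came out at 98.8 mm up the slope and the clip's at 98.9 mm. Single-view fits of individual corners scattered by about ±2 mm, within the 8 mm tolerance.
- **Contact:** The wrist force was close to zero after backing off. In the last pictures the window was still in line with the clip, and the clip showed no shift beyond about 1 mm.
- **Loose items:** I did not re-measure the jar, beaker or rack at the end. They looked unmoved in the pictures taken during the job, and the forces I read between moves showed no unexpected contact.
- **What went wrong on the way:** My first approach brought joint 2 and then joint 5 right to their limits. I backed out and turned the tool 20° before pushing, and the push then ran without trouble. The joint readings I printed (two decimals) sat at those limits, not past them.

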